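Put the mandrels back on their own cradles

ROBOT

A 6-joint arm with a two-finger parallel gripper is mounted at the origin on the work surface. World frame = base frame: x ahead of the robot, y to its left, z up, the work surface at z = 0. Lengths are in mm, angles in rad, forces in N, time in s.
With the tool pointing down it reaches from about 275 to 750 mm from the base axis. Payload 10.2 kg.
Tool frame: the origin (TCP) lies where the fingers leave the gripper's body, on its centre line; the fingertips stand 73 mm ahead of it and the grasp point (between the pads) lies 54 mm ahead of it; z points along the fingers, y is the line along which they close (so a half turn about z gives the same grasp; the last joint's range is limited). The gripper opens to 85 mm and grips with 20 to 120 N. Pads are 22 mm wide; open, the fingers measure 114 mm over their backs; the gripper's body (76 mm by 85 mm) begins 54 mm behind the grasp point. The pads swing forward as they close: fully open they stand 13 mm farther back than shut.
Start: joints at [0.965, 0.313, 1.498, -0, 1.331, -0.223], TCP at [196.111, 487.003, 303.894] pointing down, gripper open.
Joint ranges: [-2.94, 2.94], [-0.97, 2.17], [0.19, 2.56], [-1.23, 4.37], [0.02, 3.11], [-2.88, 2.88]. Speed limits (rad/s): [2.39, 2.39, 3.01, 3.14, 3.14, 3.14].

INTERFACE

Orientations are given as a unit quaternion [w, x, y, z].
In Python, from rig import ctrl gives the robot as it stands.
- The arm moves only by the shell command python3 -m creep 'ROWS' [OPENING] [FORCE]. ROWS is JSON, a list that holds one entry, the list of rows, each a list of 6 numbers: the shift along the world's x, y, z in units of 25 mm (1.0 is 25 mm), then the turn, a rotation vector about the world's x, y, z in units of 5 degrees (1.0 is 5 degrees). In form: [[[x, y, z, ax, ay, az], ...]]. A call has 1 to 20 rows; each row is the pose to reach, as a shift and turn from the pose commanded when the call began; what a row does not reach only later rows make up. A row lasts 1/12 s, in which the tool goes at most 41.7 mm and 7.16 degrees, less where a joint would pass 70% of its speed; a pose out of reach is approached as far as the arm can. A call with a gripper value outside its range is refused whole. OPENING is the finger opening in mm, from 0 to 85.4, set as the call begins (- or left out, the last holds). The fingers move at their own pace and stop on an object; FORCE is the grip in N (left out, the last holds). Time passes only in rows, so rows that repeat a pose let the fingers close. It gives the time, the measured TCP pose, the force, the opening and the grip force at its end, in the units of the state.
- ctrl.sense(): the state, without advancing time (a new reading comes with each control period).
- ctrl.capture(name): name is "side" or "top" or "wrist"; returns a dict with "image" (480x640x3 uint8, red, green, blue), "fx", "fy", "cx", "cy" (pixels), "R" (3x3) and "t" (3): a world point X has camera coordinates R X + t. Camera axes: x right, y down, z forward; pixel columns grow to the right and rows downward; lengths in mm; the calibration is good to about 2 mm. The wrist camera is an equidistant fisheye: a pixel r from the principal point sees the ray r / f radians off the axis. A picture is of the moment at which its call begins. There is no depth.
- ctrl.finish_job(): hands the job in; it is judged then, once.
The state is a dict: "time_s": time; "joints": joint angles; "dq": joint speeds; "tau": joint torques, N m; "eef_pos": TCP position; "ee_rot": TCP orientation; "force": force on the tool from outside, world axes, zero at the start; "wrist_torque": the same for the moment, N m; "grip_width": opening from 0.0 (shut) to 1.0 (fully open); "grip_force": force on a finger pad.
Only numpy, scipy, OpenCV 4.12 (cv2) and the standard library are available. Lean on these libraries where they do the work, as an engineer would, in place of code of your own. Each camera call takes 0.05 s, during which the arm holds its last target. There are 200 camera calls.

TASK

The three round mandrels each lie on a cradle of the wrong colour. Park one of them on the empty bare-wood cradle to make room, then move them until every mandrel lies in both V notches of the cradle of its own colour, centred end to end, and the bare-wood cradle is empty again. Do not let a mandrel come down onto the bench or the base of a cradle, and leave the pliers, the file and the jar where they are.

Things in the scene. Friction and masses are not known exactly. Their poses are not given: they have to be found in the camera images.
- bar_red: round steel mandrel with red ends: a plain cylinder, diameter 24 mm, length 170 mm, the outer 30 mm at each end red, the middle bare steel; 0.60 kg give or take a quarter. Origin at its middle, on its axis; x along its axis (ends alike; it rolls, so y and z point anywhere across). Seated in a cradle its origin is 53 mm above the bench.
- bar_yellow: round steel mandrel with yellow ends: a plain cylinder, diameter 20 mm, length 170 mm, the outer 30 mm at each end yellow, the middle bare steel; 0.42 kg give or take a quarter. Origin at its middle, on its axis; x along its axis (ends alike; it rolls, so y and z point anywhere across). Seated in a cradle its origin is 50 mm above the bench.
- bar_green: round steel mandrel with green ends: a plain cylinder, diameter 16 mm, length 170 mm, the outer 30 mm at each end green, the middle bare steel; 0.27 kg give or take a quarter. Origin at its middle, on its axis; x along its axis (ends alike; it rolls, so y and z point anywhere across). Seated in a cradle its origin is 47 mm above the bench.
- cradle_red: V-cradle, all red, fixed to the bench: base board 120 x 60 x 10 mm with two V saddles on it, each 16 mm thick and 50 mm wide, centred 45 mm either side of the middle (74 mm free between them). 90 degree notches: bottom 36 mm above the bench, saddle tops 56 mm, about 40 mm wide there. Origin at bench level under its middle; x along the notches (where a bar lies), y across, z up.
- cradle_yellow: V-cradle, all yellow, fixed to the bench: base board 120 x 60 x 10 mm with two V saddles on it, each 16 mm thick and 50 mm wide, centred 45 mm either side of the middle (74 mm free between them). 90 degree notches: bottom 36 mm above the bench, saddle tops 56 mm, about 40 mm wide there. Origin at bench level under its middle; x along the notches (where a bar lies), y across, z up.
- cradle_green: V-cradle, all green, fixed to the bench: base board 120 x 60 x 10 mm with two V saddles on it, each 16 mm thick and 50 mm wide, centred 45 mm either side of the middle (74 mm free between them). 90 degree notches: bottom 36 mm above the bench, saddle tops 56 mm, about 40 mm wide there. Origin at bench level under its middle; x along the notches (where a bar lies), y across, z up.
- cradle_spare: V-cradle, bare light wood (the spare one, empty at the start), fixed to the bench: base board 120 x 60 x 10 mm with two V saddles on it, each 16 mm thick and 50 mm wide, centred 45 mm either side of the middle (74 mm free between them). 90 degree notches: bottom 36 mm above the bench, saddle tops 56 mm, about 40 mm wide there. Origin at bench level under its middle; x along the notches (where a bar lies), y across, z up.
- pliers: bystander: pliers with dark jaws and orange handles, 155 mm long, 50 mm wide, 14 mm high, lying flat; origin under the pivot, x towards the jaws.
- file: bystander: flat steel file with a brown wooden handle, 245 mm long, 24 mm high; origin on the bench where handle and blade meet, x towards the blade.
- jar: bystander: small amber glass jar with a brass lid, 56 mm across, 70 mm high, standing; origin under its middle.

How it is judged:
By the outcome, as a careful person would: the job done as asked, in the order asked, and still so for the second after the job is handed in, with the robot touching nothing.
It also fails if it takes over 102 s, if anything falls off the work surface, if the arm or the gripper's body presses on something with over 40 N, if the wrist force passes 120 N, or if a joint passes its speed limit or range.

## Working session

There is one attempt and no reset: what is moved stays moved. The work goes in short steps, Python scripts to look and compute and a shell command to move; the robot and the scene stay as the last step left them, time stands still between calls to the robot, and variables do not carry over. Pictures are saved under pics/ and viewed, at most 14 in all, crops included, and the job is handed in when it is done.

```bash
ls; mkdir -p pics; cat > h.py <<'E'
import numpy as np, cv2, pickle
from rig import ctrl
def cap(n,tag):
    c=ctrl.capture(n); cv2.imwrite(f'pics/{tag}.png',c['image'][:,:,::-1]); pickle.dump(c,open(f'pics/{tag}.pkl','wb')); return c
E
python3 - <<'E'
from h import *
for n in ('top','side','wrist'):
    c=cap(n,n+'0'); print(n,c['fx'],c['fy'],c['cx'],c['cy'],np.round(c['R'],3).tolist(),np.round(c['t'],1).tolist())
print(ctrl.sense())
E
```

```text
pics
top 519.0751576562694 519.0751576562694 319.6470601232485 228.71015118102397 [[-0.005, -1.0, 0.002], [-0.996, 0.005, -0.086], [0.086, -0.002, -0.996]] [95.0, 606.1, 1157.2]
side 498.65464274855026 498.65464274855026 321.53761941509066 250.20248439071727 [[0.902, -0.432, -0.007], [-0.235, -0.477, -0.847], [0.362, 0.766, -0.531]] [-527.2, 231.7, 809.0]
wrist 371.64829954431775 371.64829954431775 314.71353164641107 237.32909131175845 [[0.373, 0.928, -0.001], [0.881, -0.354, 0.315], [0.292, -0.118, -0.949]] [-526.3, -41.7, 380.2]
{'time_s': 0.15, 'joints': array([ 9.64647536e-01,  3.13310235e-01,  1.49821952e+00,  2.43193768e-05,
        1.33099617e+00, -2.23397012e-01]), 'dq': array([ 1.65091821e-03, -7.42703802e-04, -3.25677497e-03, -1.45782962e-03,
        3.15925211e-05,  6.58851608e-04]), 'tau': array([ 1.12413283e-03, -4.12365103e+01, -2.59796387e+01, -1.90317292e-04,
        3.25895031e-03,  2.31020238e-05]), 'eef_pos': array([196.01518812, 486.91562824, 303.48846541]), 'ee_rot': array([-1.98853770e-04,  1.90212665e-01,  9.81742799e-01, -4.22306943e-04]), 'force': array([-0.06309777,  0.55298881, -0.26147551]), 'wrist_torque': array([-0.01657457, -0.01372573,  0.0450215 ]), 'grip_force': 0.0, 'grip_width': 1.0001797599171682}
```

View pics/top0.png

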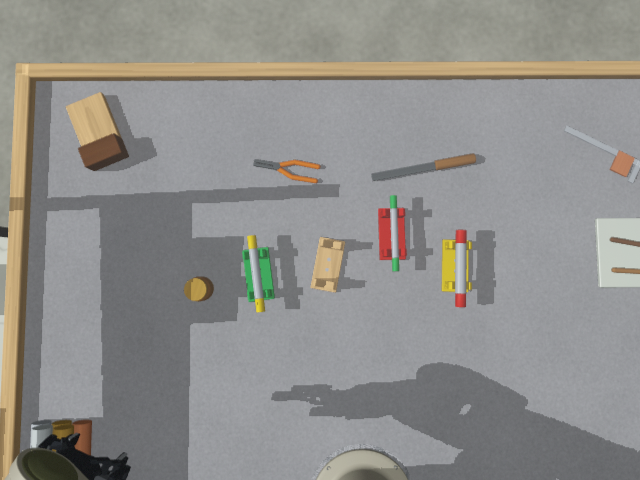

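View pics/side0.png

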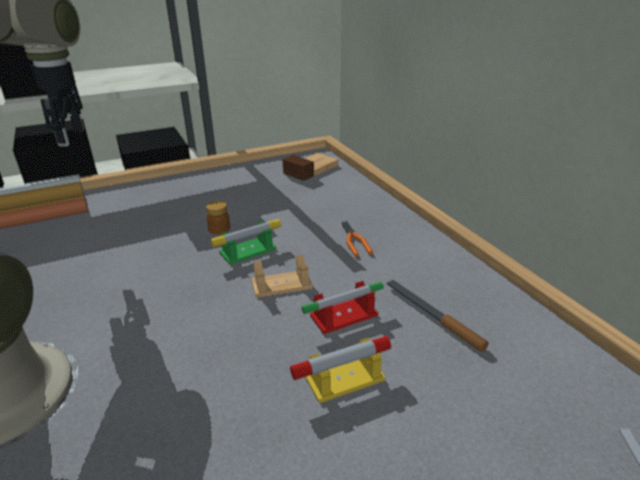

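```bash
cat >> h.py <<'E'
from scipy.optimize import minimize
def proj(c,X,fish=False):
    p=np.asarray(X)@np.array(c['R']).T+c['t']
    if fish:
        r=np.linalg.norm(p[:,:2],axis=1); k=np.arctan2(r,p[:,2])/r
        return np.c_[c['cx']+c['fx']*k*p[:,0],c['cy']+c['fy']*k*p[:,1]]
    return np.c_[c['cx']+c['fx']*p[:,0]/p[:,2],c['cy']+c['fy']*p[:,1]/p[:,2]]
def ext(poly,x0,x1): return np.array([[x,y,z] for x in np.linspace(x0,x1,4) for y,z in poly])
def cradle():
    P=[ext([(-30,0),(30,0),(30,10),(-30,10)],-60,60)]
    for s in (-45,45):
        for m in (-1,1): P.append(ext([(m*25,10),(0,10),(0,36),(m*20,56),(m*25,56)],s-8,s+8))
    return P
def cyl(d,a,b):
    t=np.linspace(0,2*np.pi,24,endpoint=False); return ext(np.c_[np.cos(t),np.sin(t)]*d/2,a,b)
def bar_ends(d): return [cyl(d,-85,-55),cyl(d,55,85)]
def place(P,q):
    c,s=np.cos(q[3]),np.sin(q[3]); return P@np.array([[c,-s,0],[s,c,0],[0,0,1]]).T+q[:3]
S=4
def render(c,parts,q,fish,roi):
    x0,y0,x1,y1=roi; m=np.zeros(((y1-y0)*S,(x1-x0)*S),np.uint8)
    for P in parts:
        u=(proj(c,place(P,q),fish)-[x0-.5,y0-.5])*S-.5
        h=cv2.convexHull(u.astype(np.float32)); cv2.fillConvexPoly(m,np.round(h*16).astype(np.int32),1,shift=4)
    return cv2.resize(m.astype(np.float32),(x1-x0,y1-y0),interpolation=cv2.INTER_AREA)
HUE={'red':[(0,8),(172,180)],'yellow':[(22,35)],'green':[(45,85)],'spare':[(10,21)]}
def cmask(c,col):
    hsv=cv2.cvtColor(c['image'],cv2.COLOR_RGB2HSV); m=np.zeros(hsv.shape[:2],np.uint8)
    for a,b in HUE[col]: m|=cv2.inRange(hsv,(a,70 if col=='spare' else 110,50),(b,255,255))
    return (m>0).astype(np.float32)
def fit(views,parts,col,q0,ignore=None,free=(0,1,2,3),pad=14):
    """views: list of (c,fish); ignore: (parts,q) occluder"""
    D=[]
    for c,f in views:
        u=np.vstack([proj(c,place(P,q0),f) for P in parts]); a=np.maximum(np.floor(u.min(0)-pad),0).astype(int); b=np.minimum(np.ceil(u.max(0)+pad),[640,480]).astype(int)
        roi=(*a,*b); M=cmask(c,col)[a[1]:b[1],a[0]:b[0]]; W=np.ones_like(M)
        if ignore is not None: W=1-cv2.dilate((render(c,ignore[0],ignore[1],f,roi)>0).astype(np.float32),np.ones((3,3)))
        D.append((c,f,roi,cv2.GaussianBlur(M*W,(0,0),1),W,max((M*W).sum(),1)))
    free=list(free); sc=np.array([1,1,1,.01])[free]
    def full(v): q=np.array(q0,float); q[free]+=v*sc; return q
    def cost(v): return sum((((cv2.GaussianBlur(render(c,parts,full(v),f,roi)*W,(0,0),1)-M)**2).sum())/n for c,f,roi,M,W,n in D)
    best=None
    for st in (12,4):
        v0=np.zeros(len(free)) if best is None else best.x
        sim=np.vstack([v0]+[v0+st*e for e in np.eye(len(free))])
        best=minimize(cost,v0,method='Nelder-Mead',options=dict(initial_simplex=sim,xatol=.05,fatol=1e-5,maxiter=300))
    return full(best.x),best.fun
DIA={'red':24,'yellow':20,'green':16}
E
cat > m0.py <<'E'
from h import *
V=[(pickle.load(open('pics/top0.pkl','rb')),0),(pickle.load(open('pics/side0.pkl','rb')),0)]
c=V[0][0]
def ray(u,v,z):
    d=np.array([(u-c['cx'])/c['fx'],(v-c['cy'])/c['fy'],1]); R=np.array(c['R']); o=-R.T@c['t']; d=R.T@d; return o+d*(z-o[2])/d[2]
out={}
def yaw(a,b): d=ray(*b,50)-ray(*a,50); return np.arctan2(d[1],d[0])
for k,on,a,b in [('yellow','green',(260,305),(252,242)),('green','red',(396,265),(393,201)),('red','yellow',(461,301),(461,236))]:
    p=(ray(*a,50)+ray(*b,50))/2
    q,f=fit(V,bar_ends(DIA[k]),k,[p[0],p[1],50,yaw(a,b)]); out['bar_'+k]=q; print('bar',k,np.round(q,3),round(f,3))
    q2,f=fit(V,cradle(),on,[q[0],q[1],0,q[3]],ignore=([cyl(DIA[k],-85,85)],q)); out['cradle_'+on]=q2; print('cradle',on,np.round(q2,3),round(f,3))
p=ray(328,264,40); q,f=fit(V,cradle(),'spare',[p[0],p[1],0,yaw((323,290),(333,240))]); out['cradle_spare']=q; print('spare',np.round(q,3),round(f,3))
pickle.dump(out,open('est.pkl','wb'))
for i,n in ((0,'top'),(1,'side')):
    c=V[i][0]; im=c['image'][:,:,::-1].copy()
    for k,q in out.items():
        for P in (bar_ends(DIA[k[4:]]) if k[:3]=='bar' else cradle()):
            cv2.polylines(im,[np.round(cv2.convexHull(proj(c,place(P,q)).astype(np.float32))).astype(int)],True,(255,0,255) if k[0]=='b' else (255,255,0),1)
    r=(slice(180,330),slice(230,490)) if i==0 else (slice(200,410),slice(190,410))
    cv2.imwrite(f'pics/ov_{n}.png',cv2.resize(im[r],None,fx=2.8,fy=2.8,interpolation=cv2.INTER_NEAREST))
E
python3 m0.py
```

```text
bar yellow [5.06581e+02 2.34800e+02 5.01380e+01 1.26000e-01] 0.143
cradle green [ 5.04573e+02  2.34754e+02 -5.82000e-01  1.29000e-01] 0.059
bar green [ 5.95207e+02 -7.40120e+01  4.64520e+01  1.90000e-02] 0.273
cradle red [ 5.96537e+02 -7.39120e+01 -3.90000e-01  1.80000e-02] 0.145
bar red [ 5.15901e+02 -2.19167e+02  5.23440e+01 -3.70000e-02] 0.471
cradle yellow [ 5.22110e+02 -2.19271e+02 -4.80000e-01 -3.30000e-02] 0.043
spare [ 5.25975e+02  7.46740e+01 -1.87700e+00 -2.00000e-01] 0.057
```

View pics/ov_top.png

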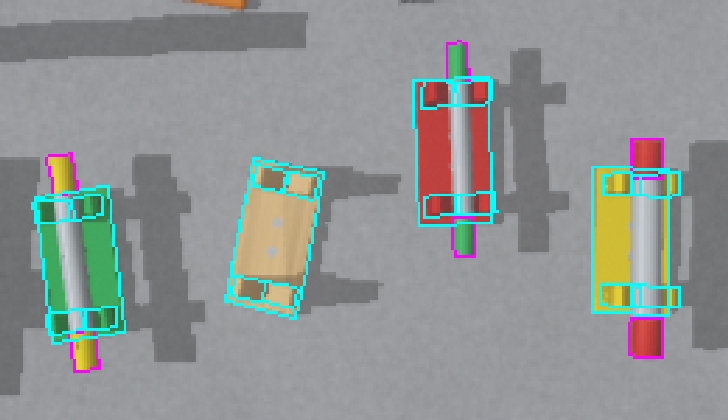

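View pics/ov_side.png

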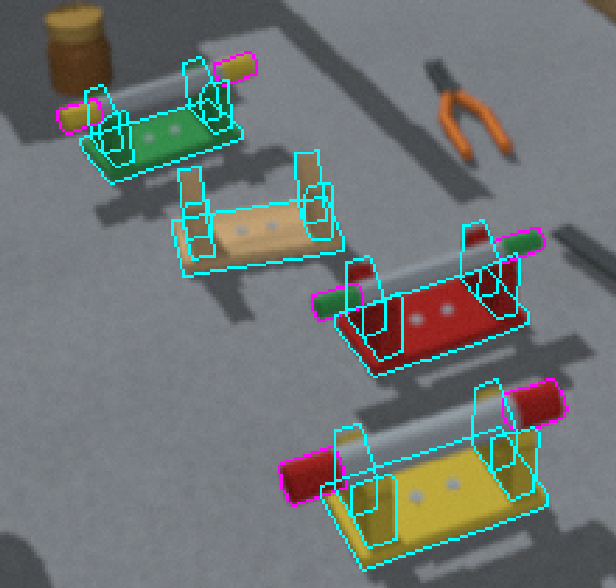

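```bash
python3 -m creep '[[[8,-11.2,-1,0,0,2.3],[15.96,-22.44,-2,0,0,4.6],[15.96,-22.44,-2,0,0,4.6],[15.96,-22.44,-2,0,0,4.6],[15.96,-22.44,-2,0,0,4.6],[15.96,-22.44,-2,0,0,4.6],[15.96,-22.44,-2,0,0,4.6],[15.96,-22.44,-2,0,0,4.6],[15.96,-22.44,-2,0,0,4.6],[15.96,-22.44,-2,0,0,4.6],[15.96,-22.44,-2,0,0,4.6],[15.96,-22.44,-2,0,0,4.6],[15.96,-22.44,-2,0,0,4.6],[15.96,-22.44,-2,0,0,4.6],[15.96,-22.44,-2,0,0,4.6],[15.96,-22.44,-2,0,0,4.6],[15.96,-22.44,-3,0,0,4.6],[15.96,-22.44,-4.16,0,0,4.6],[15.96,-22.44,-4.16,0,0,4.6],[15.96,-22.44,-4.16,0,0,4.6]]]'
cat > w.py <<'E'
import sys
from h import *
# w.py tag bar cradle : refine bar and/or cradle with wrist view alone (height fixed) ; '-' skips
tag,bar,cr=sys.argv[1:4]; est=pickle.load(open('est.pkl','rb'))
s=ctrl.sense(); c=cap('wrist',tag); V=[(c,1)]; im=c['image'][:,:,::-1].copy(); ig=None
print('tcp',np.round(s['eef_pos'],1),np.round(s['ee_rot'],4),'t',round(s['time_s'],2),'F',np.round(s['force'],1),'w',round(s['grip_width']*85.4,1))
def draw(P,q,col):
    for p in P: cv2.polylines(im,[np.round(cv2.convexHull(proj(c,place(p,q),True).astype(np.float32))).astype(int)],True,col,1)
if bar!='-':
    q,f=fit(V,bar_ends(DIA[bar]),bar,est['bar_'+bar],pad=25); print('bar',bar,np.round(q,3),round(f,3)); draw(bar_ends(DIA[bar]),q,(255,0,255)); ig=([cyl(DIA[bar],-85,85)],q)
if cr!='-':
    q,f=fit(V,cradle(),cr,est['cradle_'+cr],ignore=ig,pad=25); print('cradle',cr,np.round(q,3),round(f,3)); draw(cradle(),q,(255,255,0))
cv2.imwrite(f'pics/{tag}_o.png',im)
E
python3 w.py w1 green red
```

```text
time_s: 1.82
eef_pos: [594.4, -73.7, 198.9]
ee_rot: [-0.002, -0.009, 1.0, 0.001]
force: [-0.1, 0.2, 0.3]
grip_width: 1.0
grip_force: 0.0
tcp [594.4 -73.7 198.9] [-1.9e-03 -9.2e-03  1.0e+00  7.0e-04] t 1.82 F [-0.1  0.2  0.3] w 85.4
bar green [ 5.95823e+02 -7.40540e+01  4.46230e+01  1.80000e-02] 0.201
cradle red [ 5.98754e+02 -7.41220e+01 -5.06300e+00  1.80000e-02] 0.004
```

View pics/w1_o.png

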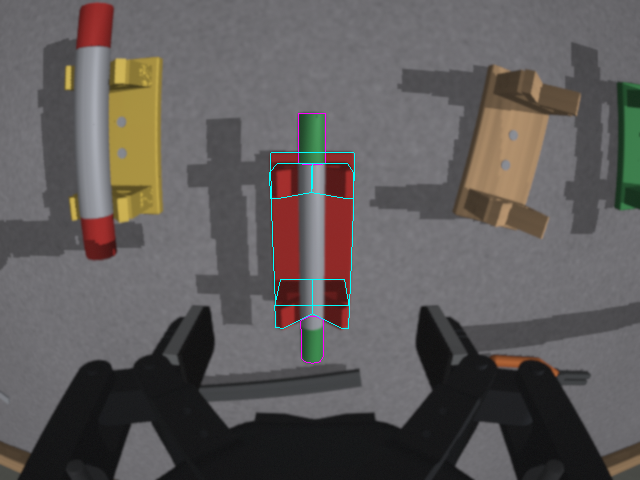

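```bash
cat > m1.py <<'E'
from h import *
L=lambda n:pickle.load(open(f'pics/{n}.pkl','rb'))
T,Sd,W=(L('top0'),0),(L('side0'),0),(L('w1'),1); est=pickle.load(open('est.pkl','rb')); new={}
for k,on in (('green','red'),('red','yellow'),('yellow','green')):
    for tag,V,fr in (('all',[T,Sd,W],(0,1,2,3)),('wrist',[W],(0,1,3))):
        if k=='yellow' : 
            if tag=='wrist': continue
            V=[T,Sd]
        z={'red':53,'yellow':50,'green':47}[k]; b0=est['bar_'+k].copy(); c0=est['cradle_'+on].copy()
        if tag=='wrist': b0[2]=z; c0[2]=0
        q,f=fit(V,bar_ends(DIA[k]),k,b0,free=fr); q2,f2=fit(V,cradle(),on,c0,ignore=([cyl(DIA[k],-85,85)],q),free=fr)
        d=q[:2]-q2[:2]; print(tag,k,np.round(q,3),round(f,3),on,np.round(q2,3),round(f2,3),'axial',round(d@[np.cos(q[3]),np.sin(q[3])],1))
        if tag=='all': new['bar_'+k]=q; new['cradle_'+on]=q2
for V,fr,z in (([T,Sd,W],(0,1,2,3),0),([W],(0,1,3),0)):
    q0=est['cradle_spare'].copy(); q0[2]=z
    q,f=fit(V,cradle(),'spare',q0,free=fr); print('spare',np.round(q,3),round(f,3)); new.setdefault('cradle_spare',q)
pickle.dump(new,open('est2.pkl','wb'))
E
python3 m1.py
```

```text
all green [ 5.95207e+02 -7.40120e+01  4.64520e+01  1.90000e-02] 0.484 red [ 5.97408e+02 -7.40640e+01 -1.32200e+00  2.00000e-02] 0.157 axial -2.2
wrist green [ 5.95409e+02 -7.40450e+01  4.70000e+01  1.70000e-02] 0.209 red [ 5.97211e+02 -7.40990e+01  0.00000e+00  1.80000e-02] 0.016 axial -1.8
all red [ 5.16175e+02 -2.19282e+02  5.23800e+01 -3.50000e-02] 0.704 yellow [ 5.22563e+02 -2.20089e+02  3.60000e-02 -3.10000e-02] 0.127 axial -6.4
wrist red [ 5.16342e+02 -2.19075e+02  5.30000e+01 -3.50000e-02] 0.175 yellow [ 5.23022e+02 -2.21312e+02  0.00000e+00 -3.70000e-02] 0.066 axial -6.8
all yellow [5.06581e+02 2.34803e+02 5.01370e+01 1.26000e-01] 0.143 green [ 5.04573e+02  2.34754e+02 -5.82000e-01  1.29000e-01] 0.059 axial 2.0
spare [ 5.26499e+02  7.56790e+01 -2.53400e+00 -1.95000e-01] 0.119
spare [ 5.26929e+02  7.55850e+01  0.00000e+00 -1.86000e-01] 0.062
```

```bash
python3 -m creep '[[[0.04,0,-1,0,0,0],[0.04,0,-2,0,0,0],[0.04,0,-3,0,0,0],[0.04,0,-3.7,0,0,0],[0.04,0,-3.94,0,0,0],[0.04,0,-3.94,0,0,0],[0.04,0,-3.94,0,0,0]]]'; python3 -m creep '[[[0,0,0,0,0,0],[0,0,0,0,0,0],[0,0,0,0,0,0],[0,0,0,0,0,0],[0,0,0,0,0,0],[0,0,0,0,0,0],[0,0,0,0,0,0],[0,0,0,0,0,0]]]' 0 80
```

```text
time_s: 2.45
eef_pos: [596.9, -73.6, 103.6]
ee_rot: [0.001, -0.01, 1.0, -0.0]
force: [0.0, 0.5, 0.2]
grip_width: 1.002
grip_force: 0.0
time_s: 3.12
eef_pos: [596.5, -75.4, 102.1]
ee_rot: [0.001, -0.009, 1.0, -0.001]
force: [-1.0, -7.0, 2.8]
grip_width: 0.157
grip_force: 77.9
```

```bash
python3 -m creep '[[[0,0,0.4,0,0,0],[0,0,1,0,0,0],[0,0,2,0,0,0],[0,0,3,0,0,0],[0,0,4,0,0,0],[0,0,4,0,0,0],[0,0,4,0,0,0],[0,0,4,0,0,0]]]'; python3 w.py w2 - red; python3 - <<'E'
from h import *
est=pickle.load(open('est2.pkl','rb'));s=ctrl.sense();c=pickle.load(open('pics/w2.pkl','rb'));p=s['eef_pos'];q=est['bar_green'].copy();q[:3]=p-[0,0,54]
for fr in ((0,1,3),(0,1,2,3)): b,f=fit([(c,1)],bar_ends(16),'green',q,free=fr,pad=30);print(np.round(b,3),round(f,3),'tcp',np.round(p,1), s['force'])
E
```

```text
time_s: 3.78
eef_pos: [595.6, -73.7, 200.3]
ee_rot: [-0.001, -0.009, 1.0, 0.0]
force: [0.2, 0.6, -2.8]
grip_width: 0.156
grip_force: 78.0
tcp [595.6 -73.7 200.3] [-1.0e-03 -9.3e-03  1.0e+00  4.0e-04] t 3.78 F [ 0.2  0.6 -2.8] w 13.3
cradle red [ 6.00237e+02 -7.56970e+01 -3.59140e+01 -5.00000e-03] 1.579
[ 5.94800e+02 -7.12400e+01  1.45855e+02  3.30000e-02] 0.483 tcp [595.5 -73.7 199.9] [-0.97559463 -0.52913095 -2.58549468]
[ 5.95306e+02 -7.08810e+01  1.37610e+02  3.70000e-02] 0.413 tcp [595.5 -73.7 199.9] [-0.97559463 -0.52913095 -2.58549468]
```

View pics/w2_o.png

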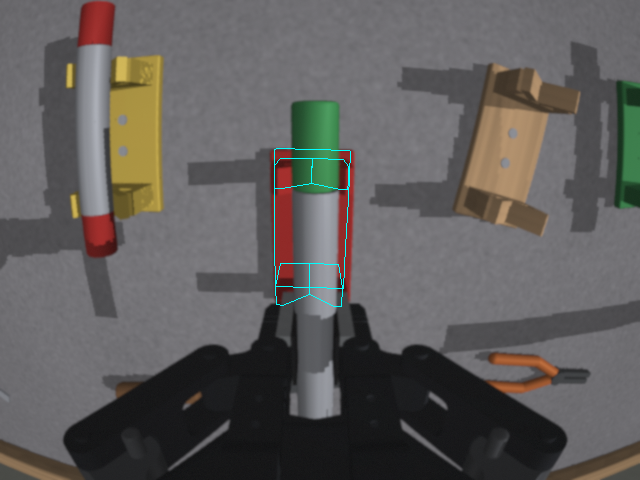

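```bash
cat > held.py <<'E'
import sys
from h import *
# held.py tag bar yaw : offset of held bar from TCP from its camera-side end (fresh wrist picture if new)
tag,k,yaw=sys.argv[1],sys.argv[2],float(sys.argv[3]); s=ctrl.sense(); import os
c=pickle.load(open(f'pics/{tag}.pkl','rb')) if os.path.exists(f'pics/{tag}.pkl') else cap('wrist',tag)
p=s['eef_pos']; q=[*(p-[0,0,55]),yaw]
for fr in ((0,1,3),(0,1,2,3)):
    b,f=fit([(c,1)],bar_ends(DIA[k])[:1],k,q,free=fr,pad=30); d=b[:3]-p; u=np.array([np.cos(b[3]),np.sin(b[3])])
    print(np.round(b,3),round(f,3),'tcp',np.round(p,1),'axial off',round(d[:2]@u,1),'lat',round(d[1]*u[0]-d[0]*u[1],1),'dz',round(d[2],1),'F',np.round(s['force'],1),'w',round(s['grip_width'],3),'t',round(s['time_s'],2))
E
python3 held.py w2 green 0.018
```

```text
[ 5.94755e+02 -7.14730e+01  1.44855e+02  3.00000e-02] 0.043 tcp [595.5 -73.7 199.9] axial off -0.7 lat 2.3 dz -55.0 F [-1.  -0.5 -2.6] w 0.156 t 3.83
[ 5.95092e+02 -7.20390e+01  1.39208e+02  2.10000e-02] 0.006 tcp [595.5 -73.7 199.9] axial off -0.4 lat 1.7 dz -60.6 F [-1.  -0.5 -2.6] w 0.156 t 3.83
```

```bash
python3 -m creep '[[[-0.2,0.5,0,0,0,-0.2],[-0.7,1.5,0,0,0,-0.6],[-1.3,2.8,0,0,0,-1.2],[-1.9,4.1,0,0,0,-1.7],[-2.4,5.2,0,0,0,-2.1],[-2.65,5.8,0,0,0,-2.35],[-2.73,5.97,0,0,0,-2.41],[-2.73,5.97,0,0,0,-2.41],[-2.73,5.97,0,0,0,-2.41],[-2.73,5.97,0,0,0,-2.41],[-2.73,5.97,0,0,0,-2.41]]]'; python3 held.py w3 green -0.19;  python3 - <<'E'
from h import *
est=pickle.load(open('est2.pkl','rb'));c=pickle.load(open('pics/w3.pkl','rb'));q=est['cradle_spare'].copy();q[2]=0
s=ctrl.sense();b=np.array([*(s['eef_pos']-[0,0,56]),-.19])
print(np.round(fit([(c,1)],cradle(),'spare',q,free=(0,1,3),ignore=([cyl(22,-95,95)],b))[0],3))
E
```

```text
time_s: 4.75
eef_pos: [528.2, 74.3, 201.1]
ee_rot: [-0.0, 0.096, 0.995, -0.0]
force: [-0.5, 1.0, -3.2]
grip_width: 0.161
grip_force: 78.2
[ 5.27612e+02  7.67170e+01  1.46110e+02 -1.85000e-01] 0.051 tcp [528.2  74.3 201.1] axial off -1.1 lat 2.3 dz -55.0 F [-0.5  1.  -3.2] w 0.161 t 4.75
[ 5.28057e+02  7.68560e+01  1.39849e+02 -1.82000e-01] 0.006 tcp [528.2  74.3 201.1] axial off -0.6 lat 2.5 dz -61.3 F [-0.5  1.  -3.2] w 0.161 t 4.75
[ 5.26577e+02  7.46560e+01  0.00000e+00 -1.93000e-01]
```

```bash
python3 -m creep '[[[-0.02,0,-0.5,0,0,0],[-0.02,0,-1.3,0,0,0],[-0.02,0,-2.2,0,0,0],[-0.02,0,-3,0,0,0],[-0.02,0,-3.5,0,0,0],[-0.02,0,-3.75,0,0,0],[-0.02,0,-3.9,0,0,0],[-0.02,0,-3.98,0,0,0],[-0.02,0,-3.98,0,0,0],[-0.02,0,-3.98,0,0,0],[-0.02,0,-3.98,0,0,0]]]'; 
```

```text
time_s: 5.72
eef_pos: [527.6, 74.1, 103.1]
ee_rot: [0.0, 0.096, 0.995, -0.001]
force: [-5.5, -7.2, 4.3]
grip_width: 0.162
grip_force: 79.0
```

```bash
python3 -m creep '[[[-0.01,-0.03,-0.01,0,0,0],[-0.01,-0.06,-0.03,0,0,0],[-0.01,-0.06,-0.03,0,0,0],[-0.01,-0.06,-0.03,0,0,0]]]';python3 -m creep '[[[0,0,0,0,0,0],[0,0,0,0,0,0],[0,0,0,0,0,0],[0,0,0,0,0,0],[0,0,0,0,0,0],[0,0,0,0,0,0],[0,0,0.5,0,0,0],[0,0,1.5,0,0,0],[0,0,3,0,0,0],[0,0,4,0,0,0],[0,0,4,0,0,0],[0,0,4,0,0,0]]]' 70; python3 - <<'E'
from h import *
est=pickle.load(open('est2.pkl','rb'));est['bar_green']=est['cradle_spare']+[0,0,47,0]; est['bar_green'][2]=47; pickle.dump(est,open('est.pkl','wb'))
E
python3 w.py w4 green spare
```

```text
time_s: 6.05
eef_pos: [527.8, 73.2, 102.3]
ee_rot: [0.001, 0.096, 0.995, -0.0]
force: [-3.0, -5.3, 6.5]
grip_width: 0.155
grip_force: 78.9
time_s: 7.05
eef_pos: [527.4, 73.8, 202.1]
ee_rot: [0.001, 0.096, 0.995, 0.0]
force: [0.5, 0.3, -0.1]
grip_width: 0.812
grip_force: 0.0
tcp [527.4  73.8 202.1] [0.0012 0.0957 0.9954 0.    ] t 7.05 F [ 0.5  0.3 -0.1] w 69.3
bar green [ 5.2754e+02  7.4719e+01  4.4399e+01 -1.9000e-01] 0.2
cradle spare [ 5.28317e+02  7.43110e+01 -4.88700e+00 -1.91000e-01] 0.004
```

View pics/w4_o.png

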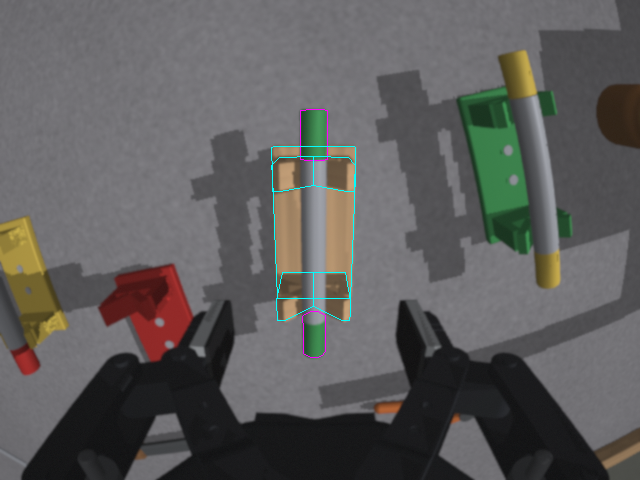

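```bash
python3 -m creep '[[[-0.1,-1.5,0,0,0,0.5],[-0.2,-3,0,0,0,1],[-0.3,-4.5,0,0,0,1.4],[-0.4,-6,0,0,0,1.8],[-0.45,-7.5,0,0,0,1.8],[-0.45,-9,0,0,0,1.8],[-0.45,-10.5,0,0,0,1.8],[-0.45,-11.4,0,0,0,1.8],[-0.45,-11.76,0,0,0,1.8],[-0.45,-11.76,0,0,0,1.8],[-0.45,-11.76,0,0,0,1.8],[-0.45,-11.76,0,0,0,1.8]]]' 85; python3 w.py w5 red yellow
```

```text
time_s: 8.1
eef_pos: [515.9, -218.7, 200.6]
ee_rot: [-0.001, 0.017, 1.0, 0.001]
force: [-0.1, -0.4, 0.0]
grip_width: 0.995
grip_force: 0.0
tcp [ 515.9 -218.7  200.6] [-5.000e-04  1.660e-02  9.999e-01  5.000e-04] t 8.1 F [-0.1 -0.4  0. ] w 84.9
bar red [ 5.16576e+02 -2.18624e+02  5.12810e+01 -3.40000e-02] 0.187
cradle yellow [ 5.24273e+02 -2.19112e+02 -5.12800e+00 -3.60000e-02] 0.004
```

```bash
python3 -m creep '[[[0.02,-0.05,-1,0,0,0],[0.02,-0.05,-2,0,0,0],[0.02,-0.05,-3,0,0,0],[0.02,-0.05,-3.5,0,0,0],[0.02,-0.05,-3.72,0,0,0],[0.02,-0.05,-3.72,0,0,0],[0.02,-0.05,-3.72,0,0,0],[0.02,-0.05,-3.72,0,0,0]]]'; python3 -m creep '[[[0,0,0,0,0,0],[0,0,0,0,0,0],[0,0,0,0,0,0],[0,0,0,0,0,0],[0,0,0,0,0,0],[0,0,0,0,0,0],[0,0,0,0,0,0],[0,0,0,0,0,0]]]' 0 100
```

```text
time_s: 8.82
eef_pos: [516.9, -221.4, 109.4]
ee_rot: [0.001, 0.017, 1.0, -0.001]
force: [0.7, 0.4, -0.1]
grip_width: 0.993
grip_force: 0.0
time_s: 9.48
eef_pos: [516.4, -220.6, 108.7]
ee_rot: [-0.0, 0.017, 1.0, 0.001]
force: [-1.4, 7.3, 8.0]
grip_width: 0.252
grip_force: 97.5
```

```bash
python3 -m creep '[[[0,0,0.4,0,0,0],[0,0,1,0,0,0],[0,0,2,0,0,0],[0,0.2,3,0,0,0],[0.3,0.6,3.7,0,0,0.1],[0.7,1.4,4,0,0,0.2],[1.3,2.5,4,0,0,0.4],[2,3.7,4,0,0,0.5],[2.7,4.8,4,0,0,0.6],[3.1,5.5,4,0,0,0.61],[3.24,5.83,4,0,0,0.61],[3.24,5.83,4,0,0,0.61],[3.24,5.83,4,0,0,0.61],[3.24,5.83,4,0,0,0.61],[3.24,5.83,4,0,0,0.61]]]'; python3 held.py w6 red 0.018;  cat > cr.py <<'E'
import sys
from h import *
tag,cr,bar=sys.argv[1:4]
est=pickle.load(open('est.pkl','rb'));c=pickle.load(open(f'pics/{tag}.pkl','rb'));q=est['cradle_'+cr].copy();q[2]=0
s=ctrl.sense();b=np.array([*(s['eef_pos']-[0,0,56]),q[3]])
print(np.round(fit([(c,1)],cradle(),cr,q,free=(0,1,3),ignore=([cyl(DIA[bar]+6,-95,95)],b))[0],3))
E
python3 cr.py w6 red red
```

```text
time_s: 10.73
eef_pos: [596.9, -76.9, 208.1]
ee_rot: [-0.0, -0.009, 1.0, -0.0]
force: [-0.6, 0.1, -6.8]
grip_width: 0.248
grip_force: 99.3
[ 5.96676e+02 -7.37440e+01  1.53089e+02  3.70000e-02] 0.109 tcp [596.9 -76.9 208.1] axial off -0.1 lat 3.1 dz -55.0 F [-0.6  0.1 -6.8] w 0.248 t 10.73
[ 5.96884e+02 -7.45800e+01  1.50171e+02  2.70000e-02] 0.101 tcp [596.9 -76.9 208.1] axial off 0.0 lat 2.3 dz -57.9 F [-0.6  0.1 -6.8] w 0.248 t 10.73
[ 5.98573e+02 -7.49260e+01  0.00000e+00  1.40000e-02]
```

```bash
python3 -m creep '[[[0.02,0.03,-0.5,0,0,0],[0.02,0.03,-1.3,0,0,0],[0.02,0.03,-2.2,0,0,0],[0.02,0.03,-3,0,0,0],[0.02,0.03,-3.5,0,0,0],[0.02,0.03,-3.75,0,0,0],[0.02,0.03,-3.9,0,0,0],[0.02,0.03,-3.97,0,0,0],[0.02,0.03,-3.97,0,0,0],[0.02,0.03,-3.97,0,0,0],[0.02,0.03,-3.97,0,0,0]]]'
```

```text
time_s: 11.7
eef_pos: [598.2, -75.1, 109.7]
ee_rot: [0.001, -0.009, 1.0, -0.0]
force: [0.3, -0.7, -7.2]
grip_width: 0.248
grip_force: 99.1
```

```bash
python3 -m creep '[[[-0.02,0,-0.03,0,0,0],[-0.02,0,-0.06,0,0,0],[-0.02,0,-0.06,0,0,0],[-0.02,0,-0.06,0,0,0]]]'
```

```text
time_s: 12.03
eef_pos: [598.0, -75.5, 108.7]
ee_rot: [0.001, -0.009, 1.0, -0.001]
force: [-1.5, -3.4, 6.6]
grip_width: 0.247
grip_force: 100.4
```

Seated contact (force reversed). Release and check.

```bash
python3 -m creep '[[[0,0,0,0,0,0],[0,0,0,0,0,0],[0,0,0,0,0,0],[0,0,0,0,0,0],[0,0,0,0,0,0],[0,0,0,0,0,0],[0,0,0.5,0,0,0],[0,0,1.5,0,0,0],[0,0,3,0,0,0],[0,0,4,0,0,0],[0,0,4,0,0,0],[0,0,4,0,0,0],[0,0,4,0,0,0]]]' 75; python3 - <<'E'
from h import *
est=pickle.load(open('est.pkl','rb'));est['bar_red']=est['cradle_red'].copy(); est['bar_red'][2]=53; pickle.dump(est,open('est.pkl','wb'))
E
python3 w.py w7 red -
```

```text
time_s: 13.12
eef_pos: [597.1, -74.9, 207.2]
ee_rot: [-0.0, -0.009, 1.0, 0.0]
force: [0.6, -1.0, -0.9]
grip_width: 0.879
grip_force: 0.0
tcp [597.1 -74.9 207.2] [-4.0e-04 -9.3e-03  1.0e+00  1.0e-04] t 13.12 F [ 0.6 -1.  -0.9] w 75.1
bar red [ 5.98063e+02 -7.39830e+01  5.26440e+01  1.80000e-02] 0.698
```

View pics/w7_o.png

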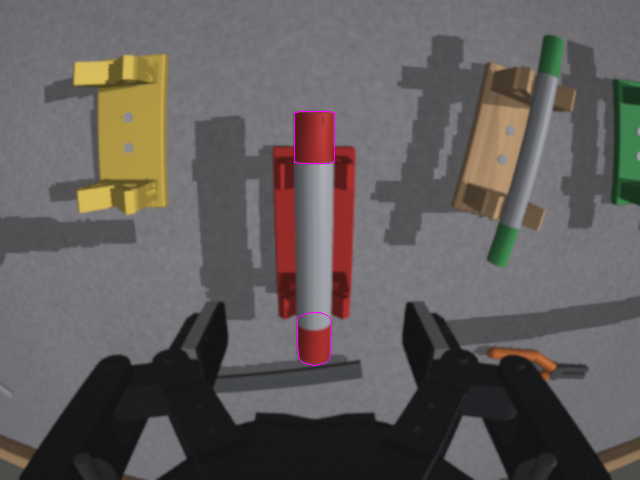

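```bash
python3 -m creep '[[[-0.4,1.5,0,0,0,0.2],[-0.9,3,0,0,0,0.4],[-1.3,4.5,0,0,0,0.6],[-1.8,6,0,0,0,0.8],[-2.2,7.5,0,0,0,1],[-2.7,9,0,0,0,1.2],[-3.1,10.5,0,0,0,1.24],[-3.5,11.8,0,0,0,1.24],[-3.62,12.36,0,0,0,1.24],[-3.62,12.36,0,0,0,1.24],[-3.62,12.36,0,0,0,1.24],[-3.62,12.36,0,0,0,1.24],[-3.62,12.36,0,0,0,1.24]]]' 85; python3 w.py w8 yellow green; python3 - <<'E'
from h import *
est=pickle.load(open('est.pkl','rb'));c=pickle.load(open('pics/w8.pkl','rb'))
b=est['bar_yellow'].copy();b[2]=50;g=est['cradle_green'].copy();g[2]=0
b,_=fit([(c,1)],bar_ends(20),'yellow',b,free=(0,1,3));g,_=fit([(c,1)],cradle(),'green',g,free=(0,1,3),ignore=([cyl(20,-85,85)],b));print(np.round(b,3),np.round(g,3))
E
```

```text
time_s: 14.25
eef_pos: [507.2, 232.8, 207.1]
ee_rot: [-0.0, -0.063, 0.998, -0.0]
force: [-0.0, 1.0, -0.6]
grip_width: 0.994
grip_force: 0.0
tcp [507.2 232.8 207.1] [-3.00e-04 -6.26e-02  9.98e-01 -1.00e-04] t 14.25 F [-0.   1.  -0.6] w 84.9
bar yellow [5.07527e+02 2.34575e+02 4.86830e+01 1.30000e-01] 0.16
cradle green [ 5.07064e+02  2.34527e+02 -7.32000e+00  1.30000e-01] 0.005
[5.07228e+02 2.34663e+02 5.00000e+01 1.30000e-01] [5.05344e+02 2.34234e+02 0.00000e+00 1.30000e-01]
```

```bash
python3 -m creep '[[[0,0.05,-1,0,0,0],[0,0.05,-2,0,0,0],[0,0.05,-3,0,0,0],[0,0.05,-3.7,0,0,0.04],[0,0.05,-4.08,0,0,0.04],[0,0.05,-4.08,0,0,0.04],[0,0.05,-4.08,0,0,0.04],[0,0.05,-4.08,0,0,0.04]]]'; python3 -m creep '[[[0,0,0,0,0,0],[0,0,0,0,0,0],[0,0,0,0,0,0],[0,0,0,0,0,0],[0,0,0,0,0,0],[0,0,0,0,0,0],[0,0,0,0,0,0],[0,0,0,0,0,0]]]' 0 90
```

```text
time_s: 14.97
eef_pos: [507.6, 235.2, 106.7]
ee_rot: [0.001, -0.065, 0.998, 0.0]
force: [-0.3, -0.1, 0.4]
grip_width: 0.996
grip_force: 0.0
time_s: 15.63
eef_pos: [507.4, 233.5, 106.0]
ee_rot: [0.0, -0.065, 0.998, -0.002]
force: [-1.4, -13.9, 6.7]
grip_width: 0.203
grip_force: 87.7
```

```bash
python3 -m creep '[[[0,0,0.4,0,0,0],[0,0,1,0,0,0],[0,0,2,0,0,0],[0,0,3,0,0,0],[0,-0.3,3.7,0,0,-0.1],[0.05,-1,4,0,0,-0.2],[0.1,-2.1,4,0,0,-0.4],[0.15,-3.5,4,0,0,-0.6],[0.2,-5,4,0,0,-0.8],[0.25,-6.5,4,0,0,-1],[0.3,-8,4,0,0,-1.2],[0.35,-9.5,4,0,0,-1.4],[0.4,-11,4,0,0,-1.6],[0.45,-12.5,4,0,0,-1.8],[0.5,-14,4,0,0,-1.9],[0.55,-15.4,4,0,0,-1.9],[0.6,-16.6,4,0,0,-1.9],[0.62,-17.5,4,0,0,-1.9],[0.62,-18,4,0,0,-1.9],[0.62,-18.14,4,0,0,-1.9]]]'; python3 -m creep '[[[0,0,0,0,0,0],[0,0,0,0,0,0],[0,0,0,0,0,0],[0,0,0,0,0,0]]]'; python3 held.py w9 yellow -0.036;python3 cr.py w9 yellow yellow
```

```text
time_s: 17.3
eef_pos: [522.0, -219.7, 204.9]
ee_rot: [-0.0, 0.019, 1.0, 0.0]
force: [-0.9, 0.9, -5.6]
grip_width: 0.205
grip_force: 88.6
time_s: 17.63
eef_pos: [522.5, -217.0, 205.5]
ee_rot: [-0.0, 0.017, 1.0, 0.0]
force: [-0.3, -0.5, -4.4]
grip_width: 0.2
grip_force: 88.6
[ 5.22525e+02 -2.14072e+02  1.50477e+02 -1.70000e-02] 0.25 tcp [ 522.5 -217.   205.5] axial off -0.0 lat 3.0 dz -55.0 F [-0.3 -0.5 -4.4] w 0.2 t 17.63
[ 5.22750e+02 -2.14757e+02  1.47248e+02 -2.60000e-02] 0.243 tcp [ 522.5 -217.   205.5] axial off 0.2 lat 2.3 dz -58.2 F [-0.3 -0.5 -4.4] w 0.2 t 17.63
[ 5.23174e+02 -2.18997e+02  0.00000e+00 -3.60000e-02]
```

```bash
python3 -m creep '[[[0.02,-0.12,-0.5,0,0,0],[0.02,-0.12,-1.3,0,0,0],[0.02,-0.12,-2.2,0,0,0],[0.02,-0.12,-3,0,0,0],[0.02,-0.12,-3.5,0,0,0],[0.02,-0.12,-3.75,0,0,0],[0.02,-0.12,-3.9,0,0,0],[0.02,-0.12,-3.99,0,0,0],[0.02,-0.12,-3.99,0,0,0],[0.02,-0.12,-3.99,0,0,0],[0.02,-0.12,-3.99,0,0,0]]]'
```

```text
time_s: 18.6
eef_pos: [523.2, -221.0, 106.4]
ee_rot: [0.0, 0.018, 1.0, -0.0]
force: [0.0, 5.0, -1.5]
grip_width: 0.198
grip_force: 89.0
```

```bash
python3 -m creep '[[[-0.01,0.03,-0.02,0,0,0],[-0.01,0.03,-0.04,0,0,0],[-0.01,0.03,-0.04,0,0,0],[-0.01,0.03,-0.04,0,0,0]]]';python3 -m creep '[[[0,0,0,0,0,0],[0,0,0,0,0,0],[0,0,0,0,0,0],[0,0,0,0,0,0],[0,0,0,0,0,0],[0,0,0,0,0,0],[0,0,0.5,0,0,0],[0,0,1.5,0,0,0],[0,0,3,0,0,0],[0,0,4,0,0,0],[0,0,4,0,0,0],[0,0,4,0,0,0],[0,0,4,0,0,0]]]' 75; python3 - <<'E'
from h import *
est=pickle.load(open('est.pkl','rb'));est['bar_yellow']=est['cradle_yellow'].copy(); est['bar_yellow'][2]=50; pickle.dump(est,open('est.pkl','wb'))
E
python3 w.py wa yellow -
```

```text
time_s: 18.93
eef_pos: [523.1, -220.7, 106.1]
ee_rot: [0.001, 0.018, 1.0, -0.001]
force: [-2.2, 4.5, 8.2]
grip_width: 0.204
grip_force: 90.0
time_s: 20.02
eef_pos: [522.3, -220.3, 203.6]
ee_rot: [-0.001, 0.018, 1.0, 0.0]
force: [-0.8, -0.5, -1.2]
grip_width: 0.872
grip_force: 0.0
tcp [ 522.3 -220.3  203.6] [-7.000e-04  1.780e-02  9.998e-01  4.000e-04] t 20.02 F [-0.8 -0.5 -1.2] w 74.5
bar yellow [ 5.23731e+02 -2.18898e+02  4.86340e+01 -3.50000e-02] 0.764
```

View pics/wa_o.png

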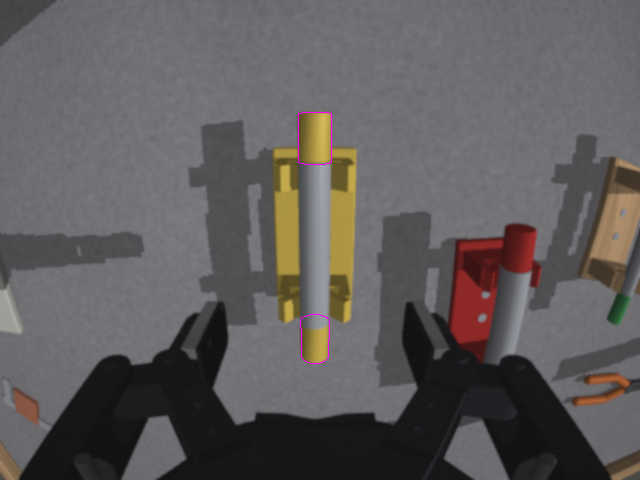

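```bash
python3 -m creep '[[[0,1,0,0,0,-0.3],[0,2.5,0,0,0,-0.6],[0,4,0,0,0,-0.9],[0.1,5.5,0,0,0,-1.2],[0.1,7,0,0,0,-1.5],[0.19,8.5,0,0,0,-1.78],[0.19,10,0,0,0,-1.78],[0.19,11.2,0,0,0,-1.78],[0.19,11.77,0,0,0,-1.78],[0.19,11.77,0,0,0,-1.78],[0.19,11.77,0,0,0,-1.78],[0.19,11.77,0,0,0,-1.78],[0.19,11.77,0,0,0,-1.78]]]' 85; python3 w.py wb green -
```

```text
time_s: 21.15
eef_pos: [527.4, 72.6, 204.2]
ee_rot: [-0.0, 0.096, 0.995, -0.0]
force: [-1.0, -0.1, -0.0]
grip_width: 1.0
grip_force: 0.0
tcp [527.4  72.6 204.2] [-4.000e-04  9.600e-02  9.954e-01 -1.000e-04] t 21.15 F [-1.  -0.1 -0. ] w 85.4
bar green [ 5.27689e+02  7.45220e+01  4.39170e+01 -1.91000e-01] 0.202
```

Bar unchanged; y needs about +1.4 mm, z −102 mm.

```bash
python3 -m creep '[[[0,0.05,-1,0,0,0],[0,0.05,-2,0,0,0],[0,0.05,-3,0,0,0],[0,0.05,-3.7,0,0,0],[0,0.05,-4.08,0,0,0],[0,0.05,-4.08,0,0,0],[0,0.05,-4.08,0,0,0],[0,0.05,-4.08,0,0,0]]]'; python3 -m creep '[[[0,0,0,0,0,0],[0,0,0,0,0,0],[0,0,0,0,0,0],[0,0,0,0,0,0],[0,0,0,0,0,0],[0,0,0,0,0,0],[0,0,0,0,0,0],[0,0,0,0,0,0]]]' 0 80
```

```text
time_s: 21.87
eef_pos: [528.0, 74.8, 103.8]
ee_rot: [0.001, 0.095, 0.995, 0.0]
force: [-0.6, 0.6, 0.2]
grip_width: 0.996
grip_force: 0.0
time_s: 22.53
eef_pos: [527.2, 73.3, 103.1]
ee_rot: [-0.0, 0.095, 0.995, -0.002]
force: [-5.3, -13.1, 7.2]
grip_width: 0.159
grip_force: 77.9
```

```bash
python3 -m creep '[[[0,0,0.4,0,0,0],[0,0,1,0,0,0],[0,0,2,0,0,0],[0,0,3,0,0,0.1],[0,0.2,3.7,0,0,0.4],[-0.1,0.8,4,0,0,0.8],[-0.3,1.8,4,0,0,1.4],[-0.5,3,4,0,0,2],[-0.7,4.2,4,0,0,2.6],[-0.8,5.2,4,0,0,3.2],[-0.9,6,4,0,0,3.6],[-0.9,6.3,4,0,0,3.68],[-0.9,6.38,4,0,0,3.68],[-0.9,6.38,4,0,0,3.68],[-0.9,6.38,4,0,0,3.68],[-0.9,6.38,4,0,0,3.68],[-0.9,6.38,4,0,0,3.68]]]'; python3 held.py wc green 0.13;python3 cr.py wc green green; python3 -c "
from h import *
print(ctrl.sense()['ee_rot'])"
```

```text
time_s: 23.95
eef_pos: [505.1, 233.6, 202.7]
ee_rot: [-0.0, -0.064, 0.998, -0.0]
force: [-0.0, -0.9, -2.1]
grip_width: 0.158
grip_force: 78.3
[5.04904e+02 2.36075e+02 1.47656e+02 1.43000e-01] 0.388 tcp [505.1 233.6 202.7] axial off 0.2 lat 2.4 dz -55.0 F [-0.  -0.9 -2.1] w 0.158 t 23.95
[5.05252e+02 2.36026e+02 1.42990e+02 1.42000e-01] 0.377 tcp [505.1 233.6 202.7] axial off 0.5 lat 2.4 dz -59.7 F [-0.  -0.9 -2.1] w 0.158 t 23.95
[5.05397e+02 2.34273e+02 0.00000e+00 1.30000e-01]
[-3.67256915e-05 -6.44844343e-02  9.97918712e-01 -3.67911412e-05]
```

On target; descend by 100 mm.

```bash
python3 -m creep '[[[0,0,-0.5,0,0,0],[0,0,-1.3,0,0,0],[0,0,-2.2,0,0,0],[0,0,-3,0,0,0],[0,0,-3.5,0,0,0],[0,0,-3.75,0,0,0],[0,0,-3.9,0,0,0],[0,0,-4,0,0,0],[0,0,-4,0,0,0],[0,0,-4,0,0,0],[0,0,-4,0,0,0]]]'
```

```text
time_s: 24.92
eef_pos: [505.4, 233.7, 103.8]
ee_rot: [0.001, -0.065, 0.998, -0.001]
force: [-1.7, -7.2, 2.1]
grip_width: 0.156
grip_force: 79.1
```

```bash
python3 -m creep '[[[0,-0.03,-0.02,0,0,0],[0,-0.03,-0.04,0,0,0],[0,-0.03,-0.04,0,0,0],[0,-0.03,-0.04,0,0,0]]]';python3 -m creep '[[[0,0,0,0,0,0],[0,0,0,0,0,0],[0,0,0,0,0,0],[0,0,0,0,0,0],[0,0,0,0,0,0],[0,0,0,0,0,0],[0,0,0.5,0,0,0],[0,0,1.5,0,0,0],[0,0,3,0,0,0],[0,0,4,0,0,0],[0,0,4,0,0,0],[0,0,4,0,0,0],[0,0,4,0,0,0]]]' 75; python3 - <<'E'
from h import *
est=pickle.load(open('est.pkl','rb'));est['bar_green']=est['cradle_green'].copy(); est['bar_green'][2]=47; pickle.dump(est,open('est.pkl','wb'))
E
python3 w.py wd green -; python3 -m creep '[[[-1,0,1,0,0,0],[-2,0,2,0,0,0],[-3,0,3,0,0,0],[-4,0,4,0,0,0],[-5,2,4,0,0,0],[-5,4,4,0,0,0],[-5,6,4,0,0,0],[-5,8,4,0,0,0],[-5,8,4,0,0,0],[-5,8,4,0,0,0],[-5,8,4,0,0,0]]]'
cat > m2.py <<'E'
from h import *
t,s=cap('top','topF'),cap('side','sideF'); est=pickle.load(open('est.pkl','rb'))
for k in DIA:
    # both ends fitted, starting on the cradle; cradle itself was fitted in the first pictures
    q,f=fit([(t,0),(s,0)],[cyl(DIA[k],-85,-62),cyl(DIA[k],62,85)],k,est['bar_'+k],ignore=(cradle(),est['cradle_'+k]),pad=10)
    g=est['cradle_'+k]; d=q[:2]-g[:2]; u=np.array([np.cos(g[3]),np.sin(g[3])]); print(k,np.round(q,3),round(f,3),'axial',round(d@u,1),'lat',round(d[1]*u[0]-d[0]*u[1],1))
im=np.vstack([cv2.resize(t['image'][140:330,170:500],(560,322)),cv2.resize(s['image'][190:410,190:500],(560,278))])
cv2.imwrite('pics/final.png',im[:,:,::-1])
E
python3 m2.py
```

```text
time_s: 25.25
eef_pos: [505.7, 233.3, 103.4]
ee_rot: [0.001, -0.065, 0.998, -0.0]
force: [-4.2, -5.4, 8.2]
grip_width: 0.158
grip_force: 79.9
time_s: 26.33
eef_pos: [504.5, 233.7, 200.7]
ee_rot: [-0.001, -0.065, 0.998, -0.0]
force: [0.0, 0.3, 0.4]
grip_width: 0.878
grip_force: 0.0
tcp [504.5 233.7 200.7] [-8.000e-04 -6.510e-02  9.979e-01 -1.000e-04] t 26.33 F [0.  0.3 0.4] w 75.0
bar green [5.06310e+02 2.34517e+02 4.45310e+01 1.31000e-01] 0.828
time_s: 27.3
eef_pos: [379.3, 434.9, 299.4]
ee_rot: [-0.001, -0.066, 0.998, -0.001]
force: [-0.5, -0.6, 0.4]
grip_width: 0.88
grip_force: 0.0
red [ 5.9755e+02 -7.4666e+01  5.2164e+01  1.5000e-02] 0.119 axial 0.1 lat -0.6
yellow [ 5.23020e+02 -2.19482e+02  4.91150e+01 -2.90000e-02] 0.048 axial 0.4 lat 0.6
green [5.04702e+02 2.34949e+02 4.62840e+01 1.32000e-01] 0.138 axial 0.2 lat 0.2
```

View pics/wd_o.png

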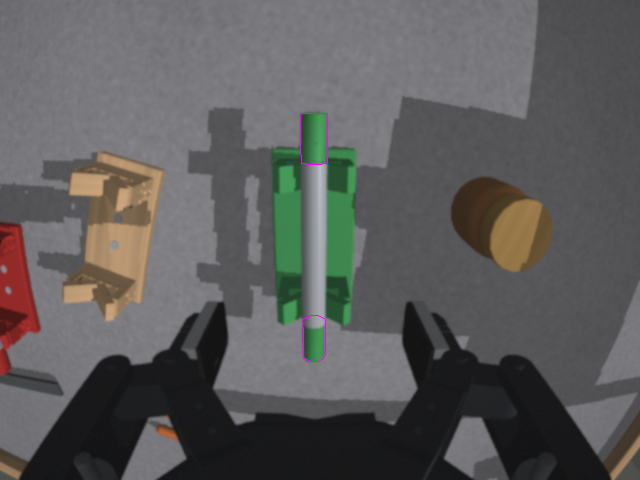

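View pics/final.png

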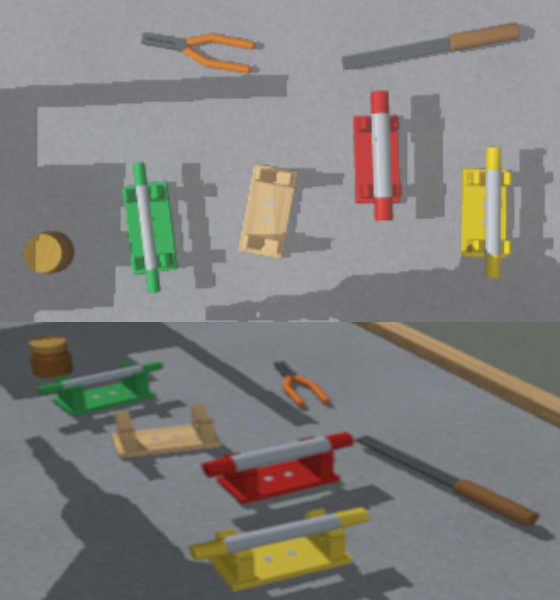

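All three bars lie in the cradles of their own colour, each within about 0.5 mm of centre end to end. The spare cradle is empty and the bystanders haven't moved.

```bash
python3 -c "
from rig import ctrl
print(ctrl.finish_job())"
```

```text
the job is handed in; nothing more can be done
None
```

The job is handed in: the final pictures showed all three mandrels seated in the cradles of their own colour, centred to within about 1 mm, with the spare cradle empty, and the pliers, file and jar were not touched; it took about 27 s of the 102 s allowed.

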